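# Pack the sampling case in layers and lock its divider tray

### The job

Pack the carrying case on the lab bench in layers: set the carton and the round tub upright on its floor side by side, then fit the divider tray flat above them with its plain edge hooked under the fixed lip, and turn the turnbutton until it points in over the tray's other edge. Only after that, stand the wooden box upright inside the tray's railed bay and let go. Leave the dish, the bottle and the beaker alone.

Things in the scene. Friction and masses are not known exactly. Their poses are not given: they have to be found in the camera images.
- case: Open plywood case, fixed to the bench. Origin: centre of its underside; x points towards its turnbutton (away from the robot), z up. Outside 206 (x) x 146 (y) mm, walls 8 mm. Inside x -95..95, y -65..65 mm. Wall tops: z = 70 mm at the -x end, 59 at the +x end, 62 on the sides. Beyond the +x wall a block (to x = 141, y -22..22, top z = 58 mm) carries the turnbutton.
- case_lip (a point): Middle of the lower inner edge (case x -84, y 0, z 66 mm) of a fixed lip, 11 mm deep, 4 mm thick, across the -x end. Let down level, the divider cannot pass it: put the plain edge in first, tilted down about 0.28 rad, lower corner 2 mm above the ledge, draw it to -x until it meets the end wall, then let the other edge down.
- case_ledge (a point): Middle of the inner edge of the -x ledge: case x -87, y 0, z 52 mm. Inside both ends (-x and +x) runs such a ledge, 8 mm wide, top at z = 52 mm; the divider rests on both. The gap up to the lip is 14 mm.
- case_floor (a point): Centre of the case floor's upper face: case z = 6 mm. Carton and tub stand here, e.g. carton at case x = -38 mm, tub at case x = +50 mm.
- turnbutton (a joint): Angle of the turnbutton (rad) about the vertical axis, growing anticlockwise seen from above. At 0 it lies along the case's y, clear of the opening; at 1.57 it points in over the divider along the case's x. Starts within 0.25 of 0; stops at -0.3 and 1.7; stays where it is left, light friction (0.06 N m).
- turnbutton_grip (a point): On the turnbutton's axis, at the top of its fin: case x 119, y 0, z 90 mm. The steel turnbutton is a bar 88 mm long, 12 wide, z 60 to 68 mm, with a fin 56 mm long, 12 wide on it up to z = 90 mm, both centred on the axis; grip the fin across its 12 mm.
- divider: Aluminium divider tray, loose, about 0.25 kg. Origin: centre of its underside; z up. Plate 186 (x) x 124 (y) x 5 mm. A solid black grip bar 12 (x) x 64 (y) mm rises at x = +30 mm up to z = 43 mm. Low rails, 4 mm wide, up to z = 13 mm, frame the bay for the wooden box: inside x -68..-12, y -58..58 mm. Its edge at x = -93 mm goes under the lip, so in the case its axes agree with the case's.
- divider_tongue (a point): Middle of the underside of the divider's plain edge: divider x = -93, y = 0, z = 0.
- carton: Cardboard carton with a paper band, 54 (x) x 80 (y) x 42 (z) mm, about 0.18 kg. Origin: centre of its underside. On the case floor it fits beside the tub with its 80 mm side along the case's x.
- tub: Round white plastic tub with a lid, 54 mm across, 42 mm high, about 0.15 kg. Origin: centre of its underside.
- weight_box: Closed wooden box, 46 (x) x 106 (y) x 50 (z) mm, about 0.25 kg. Origin: centre of its underside. Stands in the divider's bay, long side along the divider's y.
- dish: Bystander: white porcelain dish, 90 mm across, 40 mm high, beyond the case. Origin: centre of its underside.
- reagent_bottle: Bystander: white bottle, 72 mm across, 150 mm high. Origin: centre of its underside.
- beaker: Bystander: glass beaker, 72 mm across, 95 mm high. Origin: centre of its underside.
Things that resemble listed ones, but are neither listed nor needed, are in the scene too. Several things look just like the weight_box: the one meant starts farthest to the robot's left.

How it is judged:
By the outcome, as a careful person would: the job done as asked, in the order asked, and still so for the second after the job is handed in, with the robot touching nothing.
It also fails if it takes over 72 s, if anything falls off the work surface, if the arm or the gripper's body presses on something with over 40 N, if the wrist force passes 120 N, or if a joint passes its speed limit or range.

### The arm

A 6-joint arm with a two-finger parallel gripper is mounted at the origin on the work surface. World frame = base frame: x ahead of the robot, y to its left, z up, the work surface at z = 0. Lengths are in m, angles in rad, forces in N, time in s.
With the tool pointing down it reaches from about 0.35 to 0.975 m from the base axis. Payload 17.4 kg.
Tool frame: the origin (TCP) lies between the finger pads; the fingertips stand 25 mm ahead of it and the grasp point (between the pads) lies 6 mm ahead of it; z points along the fingers, y is the line along which they close (so a half turn about z gives the same grasp; the last joint's range is limited). The gripper opens to 85 mm and grips with 20 to 120 N. Pads are 22 mm wide; open, the fingers measure 114 mm over their backs; the gripper's body (76 mm by 85 mm) begins 54 mm behind the grasp point. The pads swing forward as they close: fully open they stand 13 mm farther back than shut.
Start: joints at [1.187, 0.116, 1.442, -0, 1.584, -0.038], TCP at [0.229, 0.635, 0.256] pointing down, gripper open.
Joint ranges: [-2.83, 2.83], [-0.83, 2.19], [0.07, 2.5], [-1.14, 4.28], [0.01, 3], [-2.97, 2.97]. Speed limits (rad/s): [1.89, 1.89, 2.22, 3.14, 3.14, 3.14].

### API

Orientations are given as a rotation vector (axis times angle).
In Python, from bench import status, capture, r gives the robot as it stands.
- The arm moves only by the shell command python3 -m inch 'ROWS' [FORCE]. ROWS is JSON, a list of rows, each a list of 7 numbers: the shift along the tool's x, y, z normalised to -1 to 1, where 1 is 0.12 m, then the turn, a rotation vector about the tool's x, y, z normalised to -1 to 1, where 1 is 90 degrees, then the closure, from -1 (fully open) to 1 (shut). In form: [[dx, dy, dz, wx, wy, wz, gripper], ...]. A call has 1 to 8 rows; each row is the pose to reach, as a shift and turn from the pose commanded when the call began, along the tool's axes at that moment; what a row does not reach only later rows make up. A row lasts 1/8 s, in which the tool goes at most 62.5 mm and 10.7 degrees, less where a joint would pass 70% of its speed; a pose out of reach is approached as far as the arm can. A call with a number of a shift or a turn outside -1 to 1 is refused whole. A call with a gripper value outside its range is refused whole. The fingers move at their own pace and stop on an object; FORCE is the grip in N (left out, the last holds). Time passes only in rows, so rows that repeat a pose let the fingers close. It gives the time, the measured TCP pose, the force, the opening and the grip force at its end, in the units of the state.
- status.read_state(): the state, without advancing time (a new reading comes with each control period).
- capture(name): name is "side" or "top" or "wrist"; returns a dict with "frame" (400x640x3 uint8, red, green, blue), "mtx" (3x3 intrinsics, pixels), "R" (3x3) and "t" (3): a world point X has camera coordinates R X + t; the wrist camera has in their place "mount" (4x4, takes a point from camera to tool coordinates, whose origin is the TCP and whose axes are the flange's). Camera axes: x right, y down, z forward; pixel columns grow to the right and rows downward; lengths in m; the calibration is good to about 2 mm. A picture is of the moment at which its call begins: read the wrist's pose just before it. There is no depth.
- r.job_done(): hands the job in; it is judged then, once.
The state is a dict: "time": time; "q": joint angles; "joint_vel": joint speeds; "tau": joint torques, N m; "tool_pos": TCP position; "eef_rot": TCP orientation; "contact_force": force on the tool from outside, world axes, zero at the start; "ft_torque": the same for the moment, N m; "gripper_width": finger opening in m; "finger_force": force on a finger pad.
Only numpy, scipy, OpenCV 4.12 (cv2) and the standard library are available. Lean on these libraries where they do the work, as an engineer would, in place of code of your own. Each camera call takes 0.05 s, during which the arm holds its last target. There are 200 camera calls.

## Working session

There is one attempt and no reset: what is moved stays moved. The work goes in short steps, Python scripts to look and compute and a shell command to move; the robot and the scene stay as the last step left them, time stands still between calls to the robot, and variables do not carry over. Pictures are saved under pics/ and viewed, at most 10 in all, crops included, and the job is handed in when it is done.

```bash
ls; mkdir -p pics
python3 - <<'E'
from bench import status, capture, r
import cv2,json
print(status.read_state())
for n in("top","side"):
    c=capture(n); cv2.imwrite(f"pics/{n}0.png",c["frame"][:,:,::-1]); print(n,c["mtx"],c["R"],c["t"])
c=capture("wrist");print(c["mount"],c["mtx"])
E
```

```text
pics
{'time': 0.0, 'q': array([ 1.18721236e+00,  1.16494572e-01,  1.44226240e+00, -8.72575796e-06,
        1.58397064e+00, -3.78250598e-02]), 'joint_vel': array([ 9.21635995e-04, -2.23906666e-05, -6.79538923e-04, -1.98910883e-05,
        8.38898173e-04, -2.23939172e-04]), 'tau': array([ 4.94693704e-04, -7.31979775e+01, -6.32502151e+01,  8.35051878e-05,
        5.82817040e-03, -2.01200413e-05]), 'tool_pos': array([0.22873432, 0.63490188, 0.25555814]), 'eef_rot': array([-5.40376205e-01, -3.09453665e+00,  1.74610046e-03]), 'contact_force': array([ 0.35888367, -0.68771553,  0.15829195]), 'ft_torque': array([-0.03939857,  0.01745625,  0.00870683]), 'finger_force': 0.0, 'gripper_width': 0.08562969564137915}
top [[480.71930708   0.         314.80706521]
 [  0.         480.71930708 194.77587273]
 [  0.           0.           1.        ]] [[-2.05914975e-02 -9.99783270e-01 -3.06638907e-03]
 [-9.90272567e-01  2.08175653e-02 -1.37574971e-01]
 [ 1.37608989e-01  2.03686306e-04 -9.90486610e-01]] [0.00768108 0.54163821 1.07494101]
side [[405.74389092   0.         318.09848515]
 [  0.         405.74389092 197.10830595]
 [  0.           0.           1.        ]] [[-0.99145199 -0.12779533 -0.02629271]
 [-0.03724733  0.47036776 -0.88168407]
 [ 0.12504235 -0.8731681  -0.47110709]] [0.54879212 0.09866111 0.96409544]
[[-7.17612610e-04 -9.62745132e-01 -2.70409498e-01  6.75682045e-02]
 [ 9.99999724e-01 -6.39490354e-04 -3.77006679e-04  7.18912102e-04]
 [ 1.90037079e-04 -2.70409694e-01  9.62745325e-01 -1.17296750e-01]
 [ 0.00000000e+00  0.00000000e+00  0.00000000e+00  1.00000000e+00]] [[278.53673874   0.         327.09440155]
 [  0.         278.53673874 202.35581741]
 [  0.           0.           1.        ]]
```

View pics/top0.png

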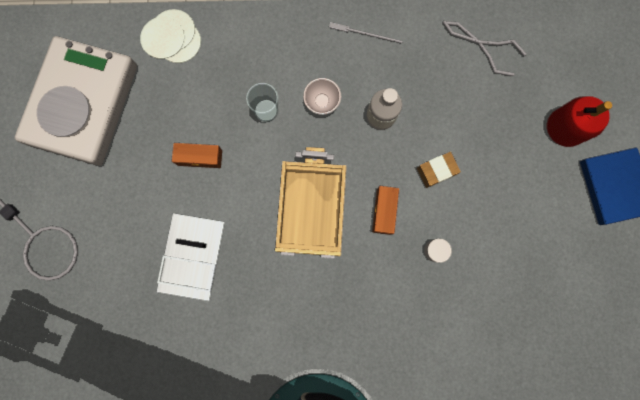

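View pics/side0.png

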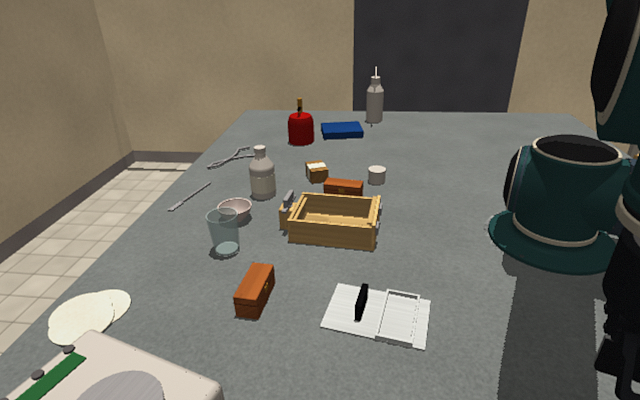

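The top view has world +x up and +y left. Case at px (311,208), tub (439,250), carton (439,169), divider (190,257) with its bay towards the robot. The weight box is the left one at (197,155), and its look-alike is at (387,210). I'll measure from an enlarged crop.

```bash
cat > h.py <<'E'
import numpy as np,cv2
from bench import status,capture
from scipy.spatial.transform import Rotation as Ro
def bp(c,uv,z,s=None):
    "pixel->world at height z; s=state for wrist"
    if 'mount' in c:
        M=c['mount'];Rt=Ro.from_rotvec(s['eef_rot']).as_matrix()
        Rc=Rt@M[:3,:3];o=Rt@M[:3,3]+s['tool_pos']
    else: Rc=c['R'].T;o=-Rc@c['t']
    d=Rc@np.linalg.solve(c['mtx'],[uv[0],uv[1],1.]);return o+d*(z-o[2])/d[2]
def proj(c,X,s=None):
    X=np.atleast_2d(X)
    if 'mount' in c:
        M=c['mount'];Rt=Ro.from_rotvec(s['eef_rot']).as_matrix()
        p=((X-s['tool_pos'])@Rt-M[:3,3])@M[:3,:3]
    else: p=X@c['R'].T+c['t']
    p=p@c['mtx'].T;return p[:,:2]/p[:,2:]
def goto(x,y,zt,yaw,tilt=0.):
    """TCP target; yaw = world angle of tool x axis. prints normalised shift/turn in the tool axes"""
    s=status.read_state();R0=Ro.from_rotvec(s['eef_rot'])
    ex=np.array([np.cos(yaw),np.sin(yaw),0]);ez=np.array([0,0,-1.]);R1=Ro.from_matrix(np.c_[ex,np.cross(ez,ex),ez])*Ro.from_euler('y',tilt)
    d=R0.inv().apply(np.array([x,y,zt])-s['tool_pos'])/.12
    w=(R0.inv()*R1).as_rotvec()/(np.pi/2)
    print('t',round(s['time'],2),'shift',d.round(3),'turn',w.round(3),'q6',s['q'].round(2))
E
python3 - <<'E'
from h import *
im=cv2.imread('pics/top0.png')[90:310,150:470]
cv2.imwrite('pics/crop0.png',cv2.resize(im,None,fx=2.5,fy=2.5,interpolation=cv2.INTER_CUBIC))
s=status.read_state();print(Ro.from_rotvec(s['eef_rot']).as_matrix().round(3))
E
```

```text
[[-0.941  0.339 -0.   ]
 [ 0.339  0.941 -0.001]
 [ 0.    -0.001 -1.   ]]
```

View pics/crop0.png

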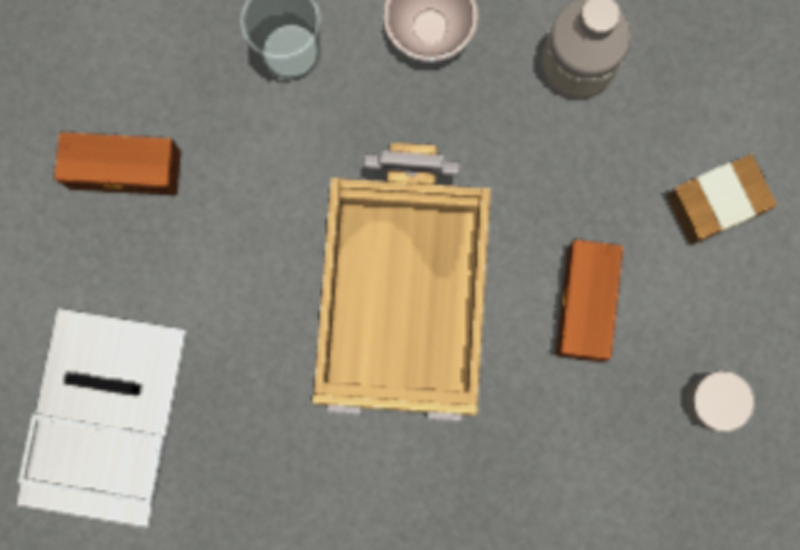

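The crop shows corners clearly enough to fit poses.

Run:
```python
from h import *
from scipy.optimize import least_squares
c=capture('top')
P=lambda L:(np.array(L,float)+.5)/2.5-.5+[150,90]
def fit(name,pix,loc,g):
    uv=P(pix);loc=np.array(loc,float)/1000
    def X(p):
        a=p[2];Rm=np.array([[np.cos(a),-np.sin(a)],[np.sin(a),np.cos(a)]])
        return np.c_[loc[:,:2]@Rm.T+p[:2],loc[:,2]]
    f=lambda p:(proj(c,X(p))-uv).ravel()
    r=least_squares(f,g);print(name,r.x.round(4),'res',r.fun.round(1))
fit('case',[(331,180),(490,190),(315,403),(476,413)],[(103,73,59),(103,-73,59),(-103,73,70),(-103,-73,70)],[.5,0,0])
fit('div',[(57,310),(185,329),(148,526),(18,507),(102,384)],[(93,62,5),(93,-62,5),(-93,-62,5),(-93,62,5),(30,0,43)],[.4,.3,0])
fit('carton',[(675,190),(755,156),(775,206),(697,240)],[(27,40,42),(27,-40,42),(-27,-40,42),(-27,40,42)],[.6,-.3,0.3])
fit('wbox',[(60,132),(173,139),(172,188),(56,182)],[(23,53,50),(23,-53,50),(-23,-53,50),(-23,53,50)],[.6,.3,0.])
for n,p,z in(('tub',(723,402),.042),('fin',(411,160),.09),('finL',(380,155),.09),('finR',(442,162),.09)):print(n,bp(c,P([p])[0],z).round(4))
```

```text
case [ 0.5093  0.0057 -0.0847] res [-0.  -0.6  0.  -0.6 -0.8  0.4  0.8  0.7]
div [ 0.4064  0.2896 -0.1762] res [ 0.2 -0.4  0.4  0.1  0.7  0.6  0.2 -0.3 -1.4 -0.1]
carton [ 0.5957 -0.295   0.3716] res [-0.3 -0.9 -1.  -0.2  0.8  0.8  0.5  0.3]
wbox [ 0.6416  0.2701 -0.0719] res [ 0.2  0.5  0.5 -0.1 -0.7 -0.3  0.  -0.1]
tub [ 0.4077 -0.2821  0.042 ]
fin [ 0.6269 -0.0039  0.09  ]
finL [0.632  0.0236 0.09  ]
finR [ 0.6245 -0.0315  0.09  ]
```

```bash
python3 -m inch '[[-0.45,-0.5,0,0,0,0,-1],[-0.92,-1,0,0,0,0,-1],[-0.92,-1,0,0,0,0,-1]]' 60
python3 -m inch '[[-0.45,-0.5,0,0,0,0,-1],[-0.92,-1,0,0,0,0,-1],[-0.92,-1,0,0,0,0,-1]]' 
python3 -m inch '[[-0.45,-0.5,0,0,0,0,-1],[-0.92,-1,0,0,0,0,-1],[-0.92,-1,0,0,0,0,-1]]' 
python3 -m inch '[[-0.45,-0.5,0,0,0,0,-1],[-0.92,-1,0,0,0,0,-1],[-0.92,-1,0,0,0,0,-1]]' 
python3 -m inch '[[-0.45,-0.5,0,0,0,0,-1],[-0.92,-1,0,0,0,0,-1],[-0.92,-1,0,0,0,0,-1]]' 
python3 -c "from h import *; goto(.5957,-.295,.2,1.94)"
```

```text
time: 0.57
tool_pos: [0.2926, 0.4826, 0.2563]
eef_rot: [0.541, 3.094, 0.0]
contact_force: [0.0, 0.4, 0.4]
gripper_width: 0.0854
finger_force: 0.0
time: 0.95
tool_pos: [0.3557, 0.3322, 0.2564]
eef_rot: [0.542, 3.094, 0.0]
contact_force: [0.5, 1.3, 0.6]
gripper_width: 0.0857
finger_force: 0.0
time: 1.32
tool_pos: [0.4189, 0.1818, 0.2564]
eef_rot: [0.543, 3.094, 0.0]
contact_force: [-0.1, 0.4, -0.2]
gripper_width: 0.0853
finger_force: 0.0
time: 1.7
tool_pos: [0.482, 0.0313, 0.2563]
eef_rot: [0.543, 3.094, -0.0]
contact_force: [-0.1, 0.7, 0.4]
gripper_width: 0.0853
finger_force: 0.0
time: 2.08
tool_pos: [0.5452, -0.1191, 0.256]
eef_rot: [-0.543, -3.094, 0.0]
contact_force: [0.5, 0.5, 0.7]
gripper_width: 0.0854
finger_force: 0.0
t 2.08 shift [-0.895 -1.234  0.466] turn [-0.    -0.     0.544] q6 [-0.26 -0.14  1.7  -0.    1.59 -1.48]
```

```bash
python3 -m inch '[[-0.3,-0.4,0,0,0,0.1,-1],[-0.7,-0.8,0.1,0,0,0.2,-1],[-0.895,-1,0.2,0,0,0.3,-1],[-0.895,-1,0.4,0,0,0.42,-1],[-0.895,-1,0.466,0,0,0.544,-1],[-0.895,-1,0.466,0,0,0.544,-1]]' | head -1
python3 - <<'E'
from h import *
goto(.5957,-.295,.2,1.94)
s=status.read_state();c=capture('wrist');cv2.imwrite('pics/w1.png',c['frame'][:,:,::-1])
a=.3716
loc=np.array([(27,40),(27,-40),(-27,-40),(-27,40)])/1e3
Rm=np.array([[np.cos(a),-np.sin(a)],[np.sin(a),np.cos(a)]])
print(proj(c,np.c_[loc@Rm.T+[.5957,-.295],[.042]*4],s).round(0))
E
```

```text
time: 2.82
t 2.83 shift [-0.199 -0.159 -0.004] turn [-0.001 -0.001  0.001] q6 [-0.45  0.11  1.54  0.    1.49 -0.82]
[[334. 179.]
 [334. 252.]
 [284. 252.]
 [280. 179.]]
```

View pics/w1.png

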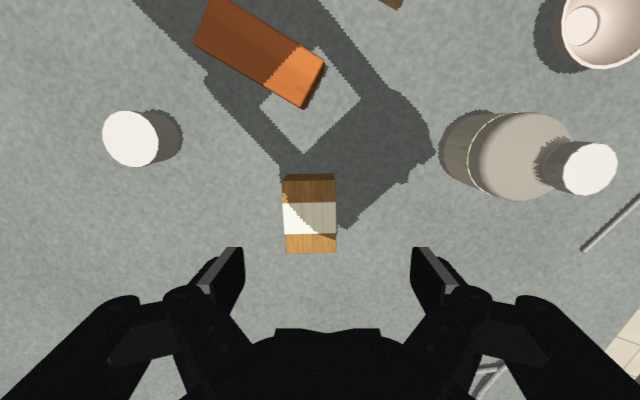

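The prediction matches the carton (top corners about (283,181), (335,181), (336,252), (287,253)), and the tub top is at (131,139). I'll descend.

```bash
python3 -m inch '[[-0.2,-0.16,0.4,0,0,0,-1],[-0.2,-0.16,0.8,0,0,0,-1],[-0.2,-0.16,1,0,0,0,-1]]' | head -1
python3 -m inch '[[0,0,0.2,0,0,0,-1],[0,0,0.37,0,0,0,-1],[0,0,0.37,0,0,0,-0.2],[0,0,0.37,0,0,0,0.6],[0,0,0.37,0,0,0,1],[0,0,0.37,0,0,0,1],[0,0,0.37,0,0,0,1]]'
python3 - <<'E'
from h import *
goto(.5957,-.295,.035,1.94)
c=capture('wrist')
E
```

```text
time: 3.25
time: 4.12
tool_pos: [0.5965, -0.2954, 0.0374]
eef_rot: [1.773, 2.591, 0.0]
contact_force: [-0.0, 0.6, 7.4]
gripper_width: 0.0534
finger_force: 64.2
t 4.12 shift [ 0.006 -0.005  0.02 ] turn [0.001 0.001 0.001] q6 [-0.5   0.23  1.68 -0.    1.23 -0.87]
```

```bash
python3 -m inch '[[0,0,-0.4,0,0,0,1],[0,0,-0.8,0,0,0,1],[0.3,0,-1,0,0,0,1],[0.7,0,-1,0,0,0,1],[1,-0.02,-1,0,0,0,1]]' | head -1
python3 -m inch '[[0.4,0,0,0,0,0,1],[0.8,0,0,0,0,0,1],[1,-0.02,0,0,0,0,1]]' | head -1
python3 -m inch '[[0.3,0,0,0,0,-0.11,1],[0.6,0,0,0,0,-0.22,1],[0.73,-0.02,0,0,0,-0.33,1],[0.73,-0.02,0,0,0,-0.44,1],[0.73,-0.02,0,0,0,-0.55,1],[0.73,-0.02,0,0,0,-0.66,1],[0.73,-0.02,0,0,0,-0.71,1],[0.73,-0.02,0,0,0,-0.71,1]]'
python3 - <<'E'
from h import *
goto(.4714,.0089,.0454,3.057)
s=status.read_state();c=capture('wrist');cv2.imwrite('pics/w2.png',c['frame'][:,:,::-1])
a=-.0847
loc=np.array([(103,73,59),(103,-73,59),(-103,-73,70),(-103,73,70),(-95,65,6),(-95,-65,6)])/1e3
Rm=np.array([[np.cos(a),-np.sin(a)],[np.sin(a),np.cos(a)]])
print(proj(c,np.c_[loc[:,:2]@Rm.T+[.5093,.0057],loc[:,2]],s).round(0))
E
```

```text
time: 4.8
time: 5.18
time: 6.18
tool_pos: [0.4707, 0.0074, 0.1561]
eef_rot: [0.135, 3.139, -0.0]
contact_force: [-0.3, 0.3, -2.1]
gripper_width: 0.0528
finger_force: 63.7
t 6.17 shift [-0.005  0.013  0.923] turn [-0.     0.    -0.001] q6 [-0.04 -0.3   1.99 -0.    1.45 -1.52]
[[406. 354.]
 [251. 354.]
 [225. 129.]
 [432. 128.]
 [398. 136.]
 [259. 136.]]
```

View pics/w2.png

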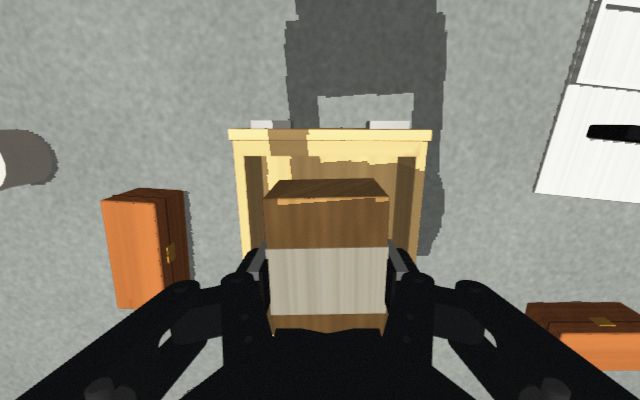

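The case end-wall corners at (228,130) and (432,130) match the fit to about 1 mm, so I'll lower the carton.

```bash
python3 -m inch '[[0,0.01,0.35,0,0,0,1],[0,0.01,0.7,0,0,0,1],[0,0.01,0.85,0,0,0,1],[0,0.01,0.93,0,0,0,1],[0,0.01,0.93,0,0,0,1],[0,0.01,0.93,0,0,0,0],[0,0.01,0.93,0,0,0,-1],[0,0.01,0.93,0,0,0,-1]]'
python3 -m inch '[[0,0,0,0,0,0,-1],[0,0,0,0,0,0,-1],[0,0,-0.4,0,0,0,-1],[0,0,-0.8,0,0,0,-1],[0,0,-1,0,0,0,-1]]'
python3 - <<'E'
from h import *
goto(.4077,-.2821,.037,3.057)
E
```

```text
time: 7.22
tool_pos: [0.471, 0.0088, 0.045]
eef_rot: [0.134, 3.138, -0.0]
contact_force: [0.6, -0.4, 0.6]
gripper_width: 0.0851
finger_force: 0.0
time: 7.85
tool_pos: [0.4712, 0.0088, 0.1672]
eef_rot: [0.133, 3.136, 0.0]
contact_force: [-0.6, -0.6, -0.3]
gripper_width: 0.0851
finger_force: 0.0
t 7.85 shift [ 0.325 -2.46   1.084] turn [ 0.     0.002 -0.   ] q6 [-0.04 -0.31  1.98 -0.    1.47 -1.52]
```

```bash
python3 -m inch '[[0.1,-0.5,0,0,0,0,-1],[0.2,-1,0,0,0,0,-1]]' |head -1
python3 -m inch '[[0.06,-0.5,0,0,0,0,-1],[0.12,-1,0,0,0,0,-1],[0.12,-1,0,0,0,0,-1]]' |head -1
python3 -m inch '[[0,-0.46,0.1,0,0,0,-1],[0,-0.46,0.5,0,0,0,-1],[0,-0.46,0.8,0,0,0,-1],[0,-0.46,1,0,0,0,-1]]'
python3 - <<'E'
from h import *
goto(.4077,-.2821,.035,3.057)
s=status.read_state();c=capture('wrist');cv2.imwrite('pics/w3.png',c['frame'][:,:,::-1])
print(proj(c,[[.4077,-.2821,.042]],s))
E
```

```text
time: 8.1
time: 8.48
time: 8.98
tool_pos: [0.4071, -0.281, 0.0425]
eef_rot: [-0.133, -3.137, -0.002]
contact_force: [0.3, 0.1, -0.4]
gripper_width: 0.0855
finger_force: 0.0
t 8.97 shift [-0.006 -0.008  0.063] turn [ 0.001 -0.001 -0.   ] q6 [-0.66 -0.14  2.05  0.    1.23 -2.14]
[[324.24658741 273.57356331]]
```

```bash
python3 -m inch '[[-0.006,-0.008,0.06,0,0,0,0],[-0.006,-0.008,0.06,0,0,0,1],[-0.006,-0.008,0.06,0,0,0,1],[-0.006,-0.008,0.06,0,0,0,1],[-0.006,-0.008,0.06,0,0,0,1]]' 50
python3 -m inch '[[0,0,-0.4,0,0,0,1],[0,0,-0.8,0,0,0,1],[-0.3,0.3,-1,0,0,0,1],[-0.6,0.7,-1,0,0,0,1],[-0.7,1,-1,0,0,0,1]]'
python3 -c "from h import *; goto(.5591,.0015,.044,3.057)"
```

```text
time: 9.65
tool_pos: [0.4084, -0.2833, 0.0381]
eef_rot: [0.134, 3.138, -0.001]
contact_force: [-0.6, 2.1, 6.6]
gripper_width: 0.0514
finger_force: 52.5
time: 10.28
tool_pos: [0.5032, -0.169, 0.1575]
eef_rot: [0.133, 3.138, -0.0]
contact_force: [0.3, -0.1, -1.4]
gripper_width: 0.0512
finger_force: 52.9
t 10.28 shift [-0.344  1.455  0.946] turn [-0.  0.  0.] q6 [-0.37 -0.16  1.87  0.    1.43 -1.86]
```

```bash
python3 -m inch '[[-0.1,0.5,0,0,0,0,1],[-0.2,0.9,0,0,0,0,1],[-0.2,0.9,0,0,0,0,1]]' |head -1
python3 - <<'E'
from h import *
s=status.read_state();c=capture('wrist')
a=c['frame'][:,:,::-1]
b=cv2.imread('pics/w3.png')
cv2.imwrite('pics/w4.png',np.hstack([b[150:400,140:540],a[150:400,140:540]]))
goto(.5591,.0015,.044,3.057)
E
```

```text
time: 10.65
t 10.7 shift [-0.155  0.56   0.942] turn [-0.    -0.     0.001] q6 [-0.17 -0.14  1.86 -0.    1.42 -1.65]
```

View pics/w4.png

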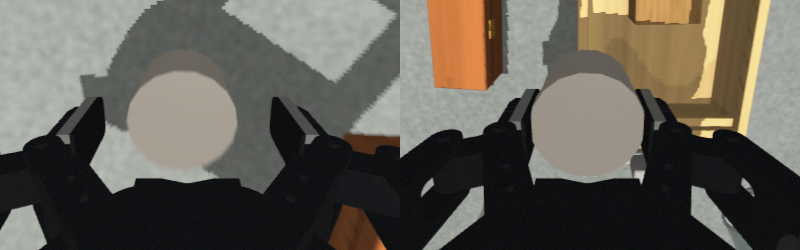

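The tub sits centred between the pads, upright. Placing it.

```bash
python3 -m inch '[[-0.155,0.4,0,0,0,0,1],[-0.155,0.56,0.1,0,0,0,1],[-0.155,0.56,0.45,0,0,0,1],[-0.155,0.56,0.75,0,0,0,1],[-0.155,0.56,0.88,0,0,0,1],[-0.155,0.56,0.94,0,0,0,1],[-0.155,0.56,0.94,0,0,0,1],[-0.155,0.56,0.94,0,0,0,0]]'
python3 -m inch '[[0,0,0,0,0,0,-1],[0,0,0,0,0,0,-1],[0,0,0,0,0,0,-1],[0,0,-0.4,0,0,0,-1],[0,0,-0.8,0,0,0,-1],[0,0,-1,0,0,0,-1]]'
python3 - <<'E'
from h import *
# divider bar centre
a=-.1762;x=.4064+.03*np.cos(a);y=.2896+.03*np.sin(a);print(x,y)
goto(x,y,.15,a+np.pi/2)
E
```

```text
time: 11.7
tool_pos: [0.5597, 0.0001, 0.0454]
eef_rot: [0.134, 3.137, -0.0]
contact_force: [0.1, 0.2, -0.8]
gripper_width: 0.0513
finger_force: 53.3
time: 12.45
tool_pos: [0.5598, 0.0003, 0.1674]
eef_rot: [0.133, 3.136, -0.0]
contact_force: [-0.3, 0.3, -0.8]
gripper_width: 0.0854
finger_force: 0.0
0.43593550700560824 0.2843413094860349
t 12.45 shift [1.23  2.271 0.141] turn [2.000e-03 1.000e-03 1.058e+00] q6 [-0.05 -0.1   1.8  -0.    1.43 -1.53]
```

```bash
python3 -m inch '[[0.25,0.4,-0.1,0,0,0,-1],[0.45,0.8,-0.2,0,0,0,-1],[0.6,1,-0.2,0,0,0,-1]]' |head -1
python3 -m inch '[[0.25,0.4,0,0,0,0,-1],[0.45,0.8,0,0,0,0,-1],[0.63,1,0,0,0,0,-1]]' |head -1
python3 -m inch '[[0,0.15,0,0,0,0.1,-1],[0,0.27,0,0,0,0.22,-0.5],[0,0.27,0,0,0,0.34,-0.2],[0,0.27,0,0,0,0.46,0],[0,0.27,0,0,0,0.58,0],[0,0.27,0,0,0,0.7,0],[0,0.27,0,0,0,0.82,0],[0,0.27,0,0,0,0.94,0]]' |head -1
python3 -m inch '[[0,0,0.1,0,0,0.118,0],[0,0,0.1,0,0,0.118,0],[0,0,0.1,0,0,0.118,0]]'
python3 - <<'E'
from h import *
a=-.1762;x=.4064+.03*np.cos(a);y=.2896+.03*np.sin(a)
goto(x,y,.04,a+np.pi/2)
s=status.read_state();c=capture('wrist');cv2.imwrite('pics/w5.png',c['frame'][:,:,::-1]);np.save('s5.npy',np.r_[s['tool_pos'],s['eef_rot']])
Rm=np.array([[np.cos(a),-np.sin(a)],[np.sin(a),np.cos(a)]])
loc=np.array([(93,62,5),(93,-62,5),(-93,-62,5),(-93,62,5),(36,32,43),(24,32,43),(36,-32,43),(24,-32,43)])/1e3
print(proj(c,np.c_[loc[:,:2]@Rm.T+[.4064,.2896],loc[:,2]],s).round(0).tolist())
E
```

```text
time: 12.82
time: 13.2
time: 14.2
time: 14.58
tool_pos: [0.4353, 0.2843, 0.1768]
eef_rot: [2.397, 2.031, 0.0]
contact_force: [0.6, -0.8, 0.6]
gripper_width: 0.0429
finger_force: 0.0
t 14.57 shift [1.00e-03 5.00e-03 1.14e+00] turn [ 0.    -0.     0.007] q6 [ 0.53 -0.19  1.87  0.    1.46  0.69]
[[390.0, 132.0], [382.0, 245.0], [217.0, 244.0], [205.0, 130.0], [334.0, 167.0], [320.0, 166.0], [332.0, 233.0], [320.0, 233.0]]
```

View pics/w5.png

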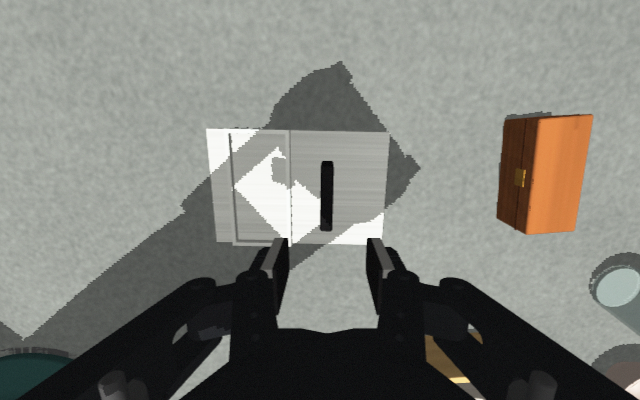

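The divider corners at (206,128), (389,131), (382,245), (217,243) and the bar at x 320–333 match the prediction. Grasping the bar.

```bash
python3 -m inch '[[0,0.005,0.4,0,0,0.007,0],[0,0.005,0.8,0,0,0.007,0],[0,0.005,1,0,0,0.007,0]]' |head -1
python3 -m inch '[[0,0,0.1,0,0,0,0],[0,0,0.17,0,0,0,0],[0,0,0.17,0,0,0,0.4],[0,0,0.17,0,0,0,1],[0,0,0.17,0,0,0,1],[0,0,0.17,0,0,0,1],[0,0,0.17,0,0,0,1]]' 100
python3 - <<'E'
from h import *
goto(.4353,.2843,.036,-.1762+np.pi/2)
# final seated: divider origin at case x=-2,z=.052
a=-.0847;C=np.array([.5093,.0057])
Rc=Ro.from_euler('z',a)
def div(xt,zt,th): # tongue corner case x,z, tilt th
    Ry=Ro.from_euler('y',-th); o=np.array([xt,0,zt])-Ry.apply([-.093,0,0]); return o,Ry
for xt,zt,th in((-.072,.12,.28),(-.072,.055,.28),(-.0945,.055,.28),(-.0945,.053,0)):
    o,Ry=div(xt,zt,th); tcp=o+Ry.apply([.03,0,.036]); w=Rc.apply(tcp)+[*C,0]; print(w.round(4))
E
```

```text
time: 15.0
time: 15.88
tool_pos: [0.4363, 0.2844, 0.0371]
eef_rot: [2.412, 2.013, 0.002]
contact_force: [-1.0, -0.5, 7.1]
gripper_width: 0.0104
finger_force: 98.4
t 15.88 shift [-0.003 -0.008  0.009] turn [ 0.001 -0.001 -0.002] q6 [ 0.53 -0.07  2.    0.    1.21  0.71]
[0.5454 0.0026 0.1886]
[0.5454 0.0026 0.1236]
[0.523  0.0045 0.1236]
[0.5377 0.0033 0.089 ]
```

```bash
python3 -m inch '[[0,0,-0.2,0,0,0,1],[0,0,-0.6,0,0,0,1],[0,0,-1,0,0,0,1],[-0.3,0.2,-1,0,0,0,1],[-0.7,0.4,-1,0,0,0,1],[-0.8,0.5,-1,0,0,0,1]]' |head -1
python3 -m inch '[[-0.3,0.2,-0.2,0,0,0,1],[-0.6,0.4,-0.4,0,0,0,1],[-0.8,0.5,-0.5,0,0,0,1],[-0.8,0.5,-0.5,0,0,0,1]]'
python3 - <<'E'
from h import *
goto(.5454,.0026,.2,-.0847+np.pi/2)
E
```

```text
time: 16.62
time: 17.12
tool_pos: [0.5203, 0.0727, 0.2169]
eef_rot: [2.414, 2.01, 0.002]
contact_force: [0.1, 0.6, -3.4]
gripper_width: 0.0103
finger_force: 98.1
t 17.12 shift [-0.537  0.311  0.141] turn [ 0.001 -0.    -0.062] q6 [ 0.09 -0.2   1.81 -0.    1.53  0.27]
```

```bash
python3 -m inch '[[-0.3,0.15,0.05,0,0,-0.062,1],[-0.537,0.311,0.1,0,0,-0.062,1],[-0.537,0.311,0.14,0,0,-0.062,1]]' |head -1
python3 -m inch '[[0,0,0,-0.09,0,0,1],[0,0,0,-0.178,0,0,1],[0,0,0,-0.178,0,0,1],[0,0,0,-0.178,0,0,1]]'
python3 - <<'E'
from h import *
s=status.read_state();goto(.5454,.0026,.2,-.0847+np.pi/2)
c=capture('top');a=c['frame'][130:290,240:400,::-1]
w=capture('wrist');b=w['frame'][:,:,::-1]
cv2.imwrite('pics/t6.png',np.hstack([cv2.resize(a,(400,400),interpolation=cv2.INTER_CUBIC),b[:,120:520]]))
# predicted divider corners from grasp, in both cameras
R=Ro.from_rotvec(s['eef_rot'])
loc=np.array([(93,62,5),(93,-62,5),(-93,-62,5),(-93,62,5)])/1e3 - [.03,0,.037]
# tool x = div y, tool y = div x, tool z = -div z
X=R.apply(np.c_[loc[:,1],loc[:,0],-loc[:,2]])+s['tool_pos']
print('top',((proj(c,X)-[240,130])*2.5).round(0).tolist())
print('wrist',(proj(w,X,s)-[120,0]).round(0).tolist())
Rc=Ro.from_euler('z',-.0847);K=np.array([(-103,73,70),(-103,-73,70),(103,73,59),(103,-73,59)])/1e3
K=Rc.apply(K)+[.5093,.0057,0]
print('case top',((proj(c,K)-[240,130])*2.5).round(0).tolist(),'wrist',(proj(w,K,s)-[120,0]).round(0).tolist(),X.round(4))
E
```

```text
time: 17.5
time: 18.0
tool_pos: [0.5446, 0.0044, 0.1993]
eef_rot: [2.152, 1.982, 0.277]
contact_force: [-1.0, -0.9, -1.9]
gripper_width: 0.0104
finger_force: 98.6
t 18.0 shift [-0.014  0.009 -0.003] turn [ 0.176 -0.     0.002] q6 [-0.03 -0.31  1.95 -0.01  1.23  0.05]
top [[106.0, 44.0], [258.0, 53.0], [243.0, 277.0], [95.0, 268.0]]
wrist [[326.0, 138.0], [304.0, 336.0], [14.0, 336.0], [-30.0, 138.0]]
case top [[87.0, 303.0], [252.0, 314.0], [105.0, 78.0], [264.0, 88.0]] wrist [[-34.0, 120.0], [6.0, 301.0], [235.0, 122.0], [231.0, 263.0]] [[ 0.6188  0.0605  0.1858]
 [ 0.6086 -0.0631  0.1858]
 [ 0.4303 -0.0484  0.1349]
 [ 0.4405  0.0752  0.1349]]
```

View pics/t6.png

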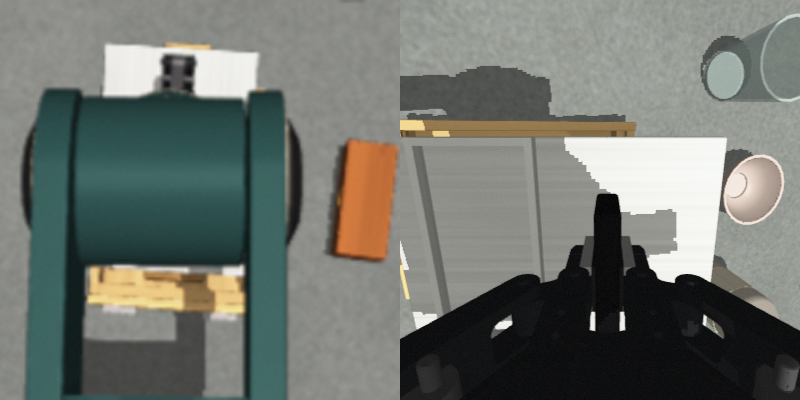

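Tray corners (wrist crop (326,138), top (105,44), (258,54)) and the case rim edge at y≈122 all agree with prediction. Lowering the tilted tray.

```bash
python3 -m inch '[[-0.012,-0.06,0.2,0,0,0,1],[-0.012,-0.11,0.4,0,0,0,1],[-0.012,-0.145,0.5,0,0,0,1],[-0.012,-0.174,0.605,0,0,0,1],[-0.012,-0.174,0.605,0,0,0,1],[-0.012,-0.174,0.605,0,0,0,1]]'
cat >> h.py <<'E'
def tray(g=(.03,0,.037)):
    s=status.read_state();R=Ro.from_rotvec(s['eef_rot'])
    l=np.array([(-93,0,0),(93,0,0)])/1e3-g
    X=R.apply(np.c_[l[:,1],l[:,0],-l[:,2]])+s['tool_pos']
    Y=Ro.from_euler('z',.0847).apply(X-[.5093,.0057,0])
    ty=R.as_matrix()[:,1]
    print('t',s['time'],'tongue,far in case mm',(Y*1e3).round(1).tolist(),'tilt',np.arcsin(ty[2]).round(3),'F',s['contact_force'].round(1))
E
python3 -c "from h import *; tray()"
```

```text
time: 18.85
tool_pos: [0.5449, 0.0022, 0.1244]
eef_rot: [2.15, 1.979, 0.279]
contact_force: [0.4, 0.4, -2.3]
gripper_width: 0.0106
finger_force: 98.4
t 18.85 tongue,far in case mm [[-72.2, -0.7, 54.8], [106.5, -0.3, 106.3]] tilt 0.28 F [ 0.4  0.4 -2.3]
```

```bash
python3 -m inch '[[0.004,-0.06,-0.017,0,0,0,1],[0.004,-0.12,-0.034,0,0,0,1],[0.004,-0.16,-0.046,0,0,0,1],[0.004,-0.185,-0.053,0,0,0,1],[0.004,-0.185,-0.053,0,0,0,1],[0.004,-0.185,-0.053,0,0,0,1]]'
python3 -c "from h import *; tray()"
```

```text
time: 19.6
tool_pos: [0.5221, 0.0045, 0.1245]
eef_rot: [2.149, 1.978, 0.281]
contact_force: [4.3, -1.6, -1.7]
gripper_width: 0.0107
finger_force: 98.7
t 19.6 tongue,far in case mm [[-95.0, -0.3, 54.7], [83.7, 0.0, 106.5]] tilt 0.282 F [ 4.3 -1.6 -1.7]
```

```bash
python3 -m inch '[[0.002,0.019,0.077,0.045,0,0,1],[0.002,0.032,0.154,0.089,0,0,1],[0.002,0.04,0.232,0.134,0,0,1],[0.002,0.04,0.232,0.134,0,0,1],[0.002,0.04,0.232,0.134,0,0,1]]'
python3 -c "from h import *; tray()"
```

```text
time: 20.23
tool_pos: [0.5338, 0.0039, 0.0984]
eef_rot: [2.273, 2.092, 0.074]
contact_force: [0.6, -0.6, -2.8]
gripper_width: 0.0107
finger_force: 98.7
t 20.225 tongue,far in case mm [[-95.6, -0.0, 52.8], [90.0, 0.4, 65.9]] tilt 0.071 F [ 0.6 -0.6 -2.8]
```

```bash
python3 -m inch '[[0,0.011,0.04,0.022,0,0,1],[0,0.021,0.077,0.045,0,0,1],[0,0.021,0.08,0.045,0,0,1],[0,0.021,0.08,0.045,0,0,1]]'
python3 -c "from h import *; tray()"
```

```text
time: 20.72
tool_pos: [0.5375, 0.0036, 0.0891]
eef_rot: [-2.31, -2.127, 0.002]
contact_force: [0.3, 1.0, 1.9]
gripper_width: 0.0107
finger_force: 99.7
t 20.725 tongue,far in case mm [[-94.8, 0.0, 52.4], [91.2, 0.4, 52.0]] tilt -0.002 F [0.3 1.  1.9]
```

```bash
python3 -m inch '[[0,0,0,0,0,0,0.4],[0,0,0,0,0,0,0],[0,0,0,0,0,0,0],[0,0,-0.3,0,0,0,0],[0,0.3,-0.6,0,0,0,0],[0,0.6,-0.6,0,0,0,0],[-0.07,0.75,-0.6,0,0,0,0],[-0.07,0.75,-0.6,0,0,0,0]]'
python3 - <<'E'
from h import *
goto(.628,-.0044,.096,-.0847+np.pi/2-.05)
s=status.read_state();w=capture('wrist');b=w['frame'][:,:,::-1]
cv2.imwrite('pics/w7.png',b)
for th in(-.05,.1):
    Rc=Ro.from_euler('z',-.0847+th);print(th,proj(w,Rc.apply(np.array([(6,28,90),(-6,28,90),(6,-28,90),(-6,-28,90)])/1e3)+[.628,-.0044,0],s).round(0).tolist())
Rc=Ro.from_euler('z',-.0847);print(proj(w,Rc.apply(np.array([(103,73,59),(103,-73,59),(91,62,57),(91,-62,57)])/1e3)+[.5093,.0057,0],s).round(0).tolist())
E
```

```text
time: 21.72
tool_pos: [0.6265, -0.0126, 0.1601]
eef_rot: [-2.311, -2.126, 0.003]
contact_force: [-0.4, -0.1, 0.3]
gripper_width: 0.0429
finger_force: 0.0
t 21.73 shift [0.069 0.008 0.534] turn [-0.002  0.     0.033] q6 [-0.06  0.05  1.66 -0.    1.43  0.02]
-0.05 [[338.0, 175.0], [320.0, 174.0], [333.0, 250.0], [317.0, 249.0]]
0.1 [[332.0, 173.0], [314.0, 175.0], [339.0, 249.0], [323.0, 250.0]]
[[305.0, 107.0], [309.0, 281.0], [290.0, 122.0], [295.0, 269.0]]
```

View pics/w7.png

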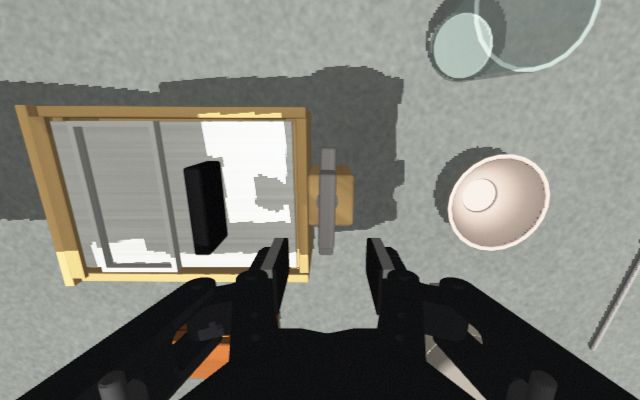

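The tray lies flat in the case with its plain edge under the lip. The fin is centred at about (327,200) and nearly vertical in the image. I'll grip it.

```bash
python3 -m inch '[[0.069,0.008,0.2,0,0,0,0],[0.069,0.008,0.45,0,0,0.01,0],[0.069,0.008,0.53,0,0,0.01,0],[0.069,0.008,0.53,0,0,0.01,0],[0.069,0.008,0.53,0,0,0.01,0.6],[0.069,0.008,0.53,0,0,0.01,1],[0.069,0.008,0.53,0,0,0.01,1],[0.069,0.008,0.53,0,0,0.01,1]]' 40
python3 -c "from h import *; goto(.628,-.0044,.096,-.0847+np.pi/2+1.57)"
```

```text
time: 22.78
tool_pos: [0.6272, -0.004, 0.0985]
eef_rot: [-2.327, -2.108, 0.003]
contact_force: [-12.9, 0.7, 11.5]
gripper_width: 0.0112
finger_force: 39.8
t 22.77 shift [-0.002  0.007  0.021] turn [-1.000e-03 -1.000e-03 -1.008e+00] q6 [-0.05  0.1   1.72  0.    1.32  0.05]
```

```bash
python3 -m inch '[[0,-0.004,-0.01,0,0,-0.1,1],[0,-0.004,-0.01,0,0,-0.2,1],[0,-0.004,-0.01,0,0,-0.3,1],[0,-0.004,-0.01,0,0,-0.4,1],[0,-0.004,-0.01,0,0,-0.5,1]]'
python3 -m inch '[[0,0,0,0,0,-0.1,1],[0,0,0,0,0,-0.2,1],[0,0,0,0,0,-0.3,1],[0,0,0,0,0,-0.4,1],[0,0,0,0,0,-0.51,1],[0,0,0,0,0,-0.51,1]]'
python3 -c "from h import *; goto(.628,-.0044,.096,-.0847+np.pi/2+1.57)"
```

```text
time: 23.4
tool_pos: [0.6266, -0.0041, 0.0986]
eef_rot: [-1.335, -2.841, 0.002]
contact_force: [-8.1, 0.0, 1.1]
gripper_width: 0.0108
finger_force: 40.3
time: 24.15
tool_pos: [0.6263, -0.0045, 0.0986]
eef_rot: [-0.126, -3.135, 0.001]
contact_force: [-11.2, -4.7, 3.1]
gripper_width: 0.0109
finger_force: 40.5
t 24.15 shift [-0.014  0.002  0.022] turn [-0.001 -0.002  0.003] q6 [-0.05  0.1   1.72 -0.    1.33 -1.54]
```

Tool yaw matches 1.57. I'll release, retract, and head for the wooden box.

```bash
python3 -m inch '[[0,0,0,0,0,0,0.5],[0,0,0,0,0,0,0],[0,0,0,0,0,0,0],[0,0,-0.4,0,0,0,-0.5],[0,0,-0.8,0,0,0,-1],[0,0,-0.9,0,0,0,-1]]'
python3 - <<'E'
from h import *
goto(.6416,.2701,.2,-.0719+np.pi/2)
c=capture('top');s=status.read_state()
w=capture('wrist')
a=c['frame'][130:290,220:420,::-1];cv2.imwrite('pics/t8.png',np.hstack([cv2.resize(a,(400,320),interpolation=cv2.INTER_CUBIC),w['frame'][40:360,120:520,::-1]]))
E
```

```text
time: 24.9
tool_pos: [0.6283, -0.004, 0.2102]
eef_rot: [0.13, 3.136, 0.0]
contact_force: [0.7, 0.6, -1.5]
gripper_width: 0.0854
finger_force: 0.0
t 24.9 shift [0.078 2.285 0.085] turn [0.002 0.002 0.993] q6 [-0.05  0.03  1.61  0.    1.5  -1.54]
```

View pics/t8.png

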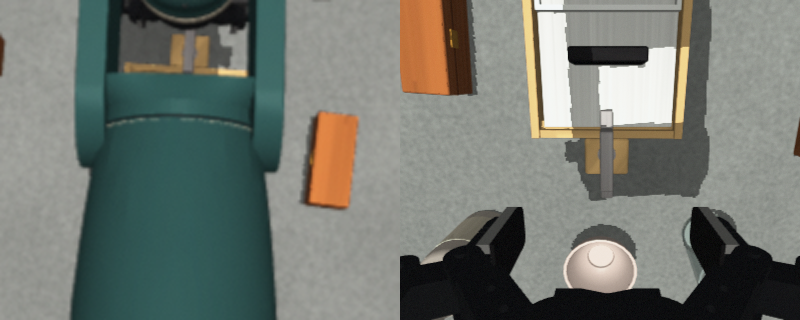

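The turnbutton now points in over the tray edge (right image, (606,112) to (606,195)). On to the box.

```bash
python3 -m inch '[[0,0.5,0,0,0,0,-1],[0.04,1,0,0,0,0,-1]]' |head -1
python3 -m inch '[[0,0.5,0,0,0,0,-1],[0.04,1,0,0,0,0,-1]]' |head -1
python3 -m inch '[[0,0.2,0,0,0,0.1,-1],[0,0.285,0,0,0,0.22,-1],[0,0.285,0,0,0,0.34,-1],[0,0.285,0,0,0,0.46,-1],[0,0.285,0,0,0,0.58,-1],[0,0.285,0,0,0,0.7,-1],[0,0.285,0,0,0,0.82,-1],[0,0.285,0,0,0,0.94,-1]]' |head -1
python3 -m inch '[[0,0,0.08,0,0,0.055,-1],[0,0,0.08,0,0,0.055,-1]]'
python3 - <<'E'
from h import *
goto(.6416,.2701,.045,-.0719+np.pi/2)
s=status.read_state();w=capture('wrist')
h=cv2.cvtColor(w['frame'],cv2.COLOR_RGB2HSV)
m=cv2.inRange(h,(3,150,130),(15,255,255));m[260:]=0
n,l,st,ce=cv2.connectedComponentsWithStats(m);k=1+np.argmax(st[1:,4]);print(st[k])
q=cv2.boxPoints(cv2.minAreaRect(np.argwhere(l==k)[:,::-1].astype(np.float32)));print(q.round(0).tolist(),[bp(w,p,.05,s).round(4).tolist() for p in q])
Rc=Ro.from_euler('z',-.0719);print(proj(w,Rc.apply(np.array([(23,53,50),(23,-53,50),(-23,-53,50),(-23,53,50)])/1e3)+[.6416,.2701,0],s).round(0).tolist())
E
```

```text
time: 25.25
time: 25.5
time: 26.5
time: 26.75
tool_pos: [0.6398, 0.2698, 0.1939]
eef_rot: [-2.293, -2.144, 0.007]
contact_force: [-0.2, -0.7, 0.3]
gripper_width: 0.0853
finger_force: 0.0
t 26.75 shift [0.006 0.021 1.241] turn [-0.003  0.001  0.003] q6 [0.36 0.18 1.47 0.   1.5  0.43]
[ 307  139   23  105 1783]
[[306.0, 243.0], [308.0, 139.0], [329.0, 139.0], [327.0, 243.0]] [[0.6158, 0.2239, 0.05], [0.6265, 0.3266, 0.05], [0.6458, 0.325, 0.05], [0.6372, 0.2221, 0.05]]
[[354.0, 141.0], [351.0, 248.0], [306.0, 247.0], [304.0, 141.0]]
```

```bash
python3 -m inch '[[0.018,0.021,0.4,0,0,0,-1],[0.018,0.021,0.8,0,0,0,-1],[0.018,0.021,1,0,0,0,-1]]' |head -1
python3 -m inch '[[0,0,0.15,0,0,0,-1],[0,0,0.24,0,0,0,-1],[0,0,0.24,0,0,0,0],[0,0,0.24,0,0,0,1],[0,0,0.24,0,0,0,1],[0,0,0.24,0,0,0,1],[0,0,0.24,0,0,0,1]]' 60
python3 -m inch '[[0,0,-0.4,0,0,0,1],[0,0,-0.8,0,0,0,1],[0,0,-1,0,0,0,1],[0,0,-1,0,0,0,1]]'
python3 - <<'E'
from h import *
Rc=Ro.from_euler('z',-.0847);X=Rc.apply([-.042,0,0])+[.5093,.0057,0];print(X)
goto(X[0],X[1],.103,-.0847+np.pi/2)
E
```

```text
time: 27.18
time: 28.05
tool_pos: [0.6435, 0.2723, 0.0494]
eef_rot: [-2.295, -2.144, -0.001]
contact_force: [-0.5, 1.0, 6.5]
gripper_width: 0.0449
finger_force: 63.2
time: 28.55
tool_pos: [0.6437, 0.2723, 0.1702]
eef_rot: [2.295, 2.145, 0.004]
contact_force: [-0.1, 0.8, -3.6]
gripper_width: 0.0448
finger_force: 62.5
[0.46745057 0.00925315 0.        ]
t 28.55 shift [-2.287 -1.317  0.554] turn [ 0.001 -0.001  0.011] q6 [0.36 0.2  1.49 0.   1.45 0.43]
```

```bash
python3 -m inch '[[-0.3,-0.2,-0.1,0,0,0,1],[-0.6,-0.4,-0.15,0,0,0,1],[-0.8,-0.46,-0.15,0,0,0,1]]' |head -1
python3 -m inch '[[-0.35,-0.2,0,0,0,0,1],[-0.7,-0.4,0,0,0,0,1],[-0.8,-0.46,0,0,0,0,1]]' |head -1
python3 -m inch '[[-0.3,-0.2,0,0,0,0.011,1],[-0.6,-0.39,0,0,0,0.011,1],[-0.687,-0.397,0,0,0,0.011,1],[-0.687,-0.397,0,0,0,0.011,1]]'
python3 - <<'E'
from h import *
goto(.46745,.00925,.107,-.0847+np.pi/2)
s=status.read_state();w=capture('wrist')
h=cv2.cvtColor(w['frame'],cv2.COLOR_RGB2HSV)
m=cv2.inRange(h,(2,130,40),(15,255,255));m=cv2.morphologyEx(m,cv2.MORPH_OPEN,np.ones((5,5)))
n,l,st,ce=cv2.connectedComponentsWithStats(m);print(st[st[:,4]>300])
R=Ro.from_rotvec(s['eef_rot'])
for zz in(50,0):
    L=np.array([(53,23),(53,-23),(-53,-23),(-53,23)])/1e3
    X=R.apply(np.c_[L,[.0494-zz/1e3]*4])+s['tool_pos'];print(zz,proj(w,X,s).round(0).tolist())
E
```

```text
time: 28.92
time: 29.3
time: 29.8
tool_pos: [0.4672, 0.0087, 0.1858]
eef_rot: [-2.314, -2.123, 0.002]
contact_force: [0.5, 0.5, -1.7]
gripper_width: 0.0449
finger_force: 62.5
t 29.8 shift [0.005 0.003 0.656] turn [-0.001 -0.    -0.001] q6 [-0.04 -0.32  1.96  0.    1.51  0.05]
[[     0      0    640    400 238497]
 [   275    152    106    181  17503]]
50 [[379.0, 164.0], [269.0, 164.0], [281.0, 367.0], [369.0, 367.0]]
0 [[364.0, 152.0], [286.0, 152.0], [292.0, 306.0], [359.0, 306.0]]
```

The in-hand box matches the prediction, with its lower edge at row 152. Lowering it.

```bash
python3 -m inch '[[0.005,0.003,0.3,0,0,0,1],[0.005,0.003,0.5,0,0,0,1],[0.005,0.003,0.6,0,0,0,1],[0.005,0.003,0.64,0,0,0,1],[0.005,0.003,0.655,0,0,0,1],[0.005,0.003,0.655,0,0,0,1]]'
```

```text
time: 30.6
tool_pos: [0.4674, 0.0096, 0.1081]
eef_rot: [-2.314, -2.124, 0.001]
contact_force: [0.1, -1.0, -1.9]
gripper_width: 0.045
finger_force: 62.7
```

```bash
python3 -m inch '[[0,0,0.008,0,0,0,1],[0,0,0.014,0,0,0,1],[0,0,0.014,0,0,0,1]]'
python3 -m inch '[[0,0,0,0,0,0,0.3],[0,0,0,0,0,0,-0.3],[0,0,0,0,0,0,-0.6],[0,0,0,0,0,0,-0.6],[0,0,-0.3,0,0,0,-0.6],[0,0,-0.7,0,0,0,-0.6],[0,0,-1,0,0,0,-0.6],[0,0,-1,0,0,0,-0.6]]'
python3 - <<'E'
from h import *
s=status.read_state();w=capture('wrist')
h=cv2.cvtColor(w['frame'],cv2.COLOR_RGB2HSV)
m=cv2.inRange(h,(2,130,40),(15,255,255));m=cv2.morphologyEx(m,cv2.MORPH_OPEN,np.ones((5,5)))
n,l,st,ce=cv2.connectedComponentsWithStats(m);print(st[st[:,4]>300])
Rc=Ro.from_euler('z',-.0847)
for zz in(107,57):print(zz,proj(w,Rc.apply(np.array([(-19,53,zz),(-19,-53,zz),(-65,-53,zz),(-65,53,zz)])/1e3)+[.5093,.0057,0],s).round(0).tolist())
E
```

```text
time: 30.98
tool_pos: [0.4672, 0.0095, 0.1063]
eef_rot: [-2.314, -2.124, 0.001]
contact_force: [-2.8, -1.0, 4.7]
gripper_width: 0.0448
finger_force: 63.1
time: 31.98
tool_pos: [0.4681, 0.0095, 0.2287]
eef_rot: [2.313, 2.124, 0.003]
contact_force: [0.6, -0.7, -0.3]
gripper_width: 0.0686
finger_force: 0.0
[[     0      0    640    400 246884]
 [   300    141     52    115   5741]
 [   324    285     81     54   3375]]
107 [[352.0, 144.0], [349.0, 258.0], [301.0, 259.0], [297.0, 144.0]]
57 [[348.0, 141.0], [346.0, 238.0], [305.0, 238.0], [302.0, 141.0]]
```

The box stands in the bay where predicted (blob 300–352 × 141–256), and the gripper is clear. Handing in.

```bash
python3 -c "
from bench import r
print(r.job_done())"
```

```text
the job is handed in; nothing more can be done
None
```

I packed the case in the order asked and handed the job in after about 32 s: carton and tub on the floor, tray hooked under the lip, turnbutton pointing in over it, wooden box in the bay; I saw no sign that the dish, bottle or beaker was touched, and the hand-in returned no verdict.

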